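# Prove two line-bored bearings with a test mandrel

## Task

Check that the two bearings of the green bracket are in line: take the test mandrel from its V-block rest, slide it nose first from the left through the first bearing, across the gap and through the second, and push it fully home so that its head sits flat against the first bearing. Work it in gently, never forcing it against the bracket, leave it there, and leave everything else on the bench alone.

Things in the scene. Friction and masses are not known exactly. Their poses are not given: they have to be found in the camera images.
- mandrel: test mandrel: ground steel bar 20 mm in diameter, 160 mm long, with a knurled aluminium disc head 36 mm in diameter and 10 mm thick at one end; about 0.45 kg, balance point 72 mm from the head's inner face. Origin: on the bar's axis at the head's inner (seating) face; x runs along the bar towards the nose. Starts lying level in the V-blocks, axis 50 mm above the bench
- mandrel_nose (a point): the tip of the mandrel's nose, on its axis, 160 mm from the head's seating face; the last 10 mm taper from 20 to 15 mm diameter, just past a thin blue band
- bracket: green cast bearing bracket, bolted down: base plate 196 x 124 x 16 mm with two upright bearing blocks, 90 mm apart (clear gap). Both bores share one axis, level, 80 mm above the bench. Origin: centre of the underside; x runs along the bore axis from the first bearing to the second, z up. x points to the robot's right (within 20 degrees), so the first bearing is the left one, nearer the rest
- first_bore (a point): centre of the entering mouth of the first bearing, on its flat outer face, which the mandrel's head must meet; axes as the bracket's. Each bearing block is 26 mm thick along the bore, 66 mm wide, its top 104 mm above the bench plus 4.5 mm screw heads; its bronze bush has a 21.6 mm bore, countersunk to 25.6 mm (2 mm deep) on the entering side
- second_bore (a point): centre of the entering mouth of the second bearing, on its face towards the gap, 116 mm along x from the first_bore point; the bore runs on 26 mm along x and is open at the far side; a bar held by one bearing alone has 0.8 mm play all round and droops by up to 0.11 rad. Axes as the bracket's
- rest: the mandrel's rest, fixed: a 150 x 66 x 10 mm steel plate with two V-blocks, each 28 mm long along the bar, 56 mm wide, top 52 mm above the bench, 80 mm clear between them (the bar is free there from 32 to 112 mm from the head's seating face). Origin: centre of the underside; x runs along the mandrel towards its nose
- die_block: bystander: bright stepped steel die block 85 x 50 x 46 mm, origin at the centre of its underside; must be left alone
- punch_block: bystander: dark steel block 100 x 45 x 40 mm, origin at the centre of its underside; must be left alone
- air_grinder: bystander: pencil grinder lying down, about 165 mm long and 23 mm high, its tool end along +x; must be left alone
- micrometer: bystander: green micrometer lying flat, about 135 mm long and 14 mm high; must be left alone
- spare_bush: bystander: spare bronze bush standing on end, 33 mm in diameter, 26 mm high; must be left alone
- oil_bottle: bystander: white oil bottle, 48 mm in diameter, 125 mm high; must be left alone
- wrench: bystander: wrench lying flat, 170 mm long, origin near its middle; must be left alone
- dial_stand: bystander: dial gauge on a red magnetic base 50 x 58 mm with a 180 mm post; must be left alone

How it is judged (in metres and radians):
On the way, in this order (a step that is already met when the one before it is completed fails the run):
1. the mandrel's nose has come through the first bearing into the gap, the bar in that bore (x of mandrel_nose in the frame of first_bore above 0.03 m and x of mandrel_nose in the frame of second_bore below -0.002 m and y of mandrel_nose in the frame of first_bore between -0.015 and 0.015 m and z of mandrel_nose in the frame of first_bore between -0.015 and 0.015 m and angle between the x axis of mandrel and the x axis of bracket, either way round below 0.15 rad), for 0.1 s.
2. the nose has crossed the gap and entered the second bearing (x of mandrel_nose in the frame of second_bore above 0.008 m and y of mandrel_nose in the frame of second_bore between -0.005 and 0.005 m and z of mandrel_nose in the frame of second_bore between -0.005 and 0.005 m), for 0.1 s.
At the end, for the whole second after the job is handed in: the mandrel lies through both bores, at rest: its head's seating face within 3 mm of the first bearing's outer face, its nose at least 35 mm past the second bearing's entering face (through it), bar within 4 mm of the bore axis at both bearings and parallel to it within 0.05 rad (x of mandrel in the frame of first_bore above -0.003 m and y of mandrel in the frame of first_bore between -0.004 and 0.004 m and z of mandrel in the frame of first_bore between -0.004 and 0.004 m and x of mandrel_nose in the frame of second_bore above 0.035 m and y of mandrel_nose in the frame of second_bore between -0.004 and 0.004 m and z of mandrel_nose in the frame of second_bore between -0.004 and 0.004 m and angle between the x axis of mandrel and the x axis of bracket, either way round below 0.05 rad and linear speed of mandrel below 0.01 m/s); the robot touches nothing.
It fails at once if the mandrel was forced: it pressed on the bracket with more than 60 N (contact force between mandrel and bracket above 60 N).
It fails at once if a bystander was moved by more than 15 mm (distance of any of die_block, punch_block, air_grinder, micrometer, spare_bush, oil_bottle, wrench, dial_stand from where it was at the start of the episode above 0.015 m).
It also fails if it takes over 58 s, if anything falls off the work surface, if the arm or the gripper's body presses on something with over 40 N, if the wrist force passes 120 N, or if a joint passes its speed limit or range.

## Robot

A 6-joint arm with a two-finger parallel gripper is mounted at the origin on the work surface. World frame = base frame: x ahead of the robot, y to its left, z up, the work surface at z = 0. Lengths are in m, angles in degrees, forces in N, time in s.
With the tool pointing down it reaches from about 0.3 to 0.875 m from the base axis. Payload 6.4 kg.
Tool frame: the origin (TCP) lies at the very end of the fingers, on their centre line; the grasp point (between the pads) lies 19 mm behind it; z points along the fingers, y is the line along which they close (so a half turn about z gives the same grasp; the last joint's range is limited). The gripper opens to 88 mm and grips with 3 to 60 N. Pads are 18 mm wide; open, the fingers measure 123 mm over their backs; the gripper's body (75 mm by 187 mm) begins 45 mm behind the grasp point.
Start: joints at [-78.799, 10.359, 92.074, -0, 77.567, -11.82], TCP at [0.225, -0.529, 0.239] pointing down, gripper open.
Joint ranges: [-171.53, 171.53], [-51.25, 118.39], [17.06, 147.69], [-65.23, 245.23], [0, 150.52], [-178.68, 178.68]. Speed limits (degrees/s): [147.25, 147.25, 172.46, 180, 180, 180].

## Interface

Orientations are given as [roll, pitch, yaw] about the fixed x, y, z axes, in that order (R = Rz(yaw) Ry(pitch) Rx(roll)).
In Python, from workcell import robot gives the robot as it stands.
- The arm moves only by the tool drive_tool, never from a script. Its argument "moves" is a list of rows, each an object of numbers: "x", "y", "z": the shift along the world's x, y, z as a fraction of full scale; "rx", "ry", "rz": the turn, a rotation vector about the world's x, y, z as a fraction of full scale. In form: [{"x": .., "y": .., "z": .., "rx": .., "ry": .., "rz": ..}, ...]. A call has 1 to 12 rows; each row is the pose to reach, as a shift and turn from the pose commanded when the call began; what a row does not reach only later rows make up. Full scale, the value 1, is 0.15 m for a shift and pi/2 rad for a turn. A row lasts 1/8 s, in which the tool goes at most 62.5 mm and 10.7 degrees, less where a joint would pass 70% of its speed; a pose out of reach is approached as far as the arm can. A call with a number of a shift or a turn outside -1 to 1 is refused whole. A call with a gripper value outside its range is refused whole. "gripper" is the closure in counts, from 0 (fully open) to 255 (shut), set as the call begins (left out, the last holds). The fingers move at their own pace and stop on an object; "newtons" is the grip in N (left out, the last holds). Time passes only in rows, so rows that repeat a pose let the fingers close. It gives the time, the measured TCP pose, the force, the opening and the grip force at its end, in the units of the state.
- robot.get_state(): the state, without advancing time (a new reading comes with each control period).
- robot.snapshot(name): name is "scene" or "side" or "wrist"; returns the picture (480x640x3 uint8, blue, green, red); there is no depth.
- robot.camera_info(name): a dict with "intrinsics" (3x3 intrinsics, pixels), "R" (3x3) and "t" (3): a world point X has camera coordinates R X + t; the wrist camera has in their place "hand_eye" (4x4, takes a point from camera to tool coordinates, whose origin is the TCP and whose axes are the flange's). Camera axes: x right, y down, z forward; pixel columns grow to the right and rows downward; lengths in m; the calibration is good to about 2 mm. A picture is of the moment at which its call begins: read the wrist's pose just before it. camera_info takes no time and is no camera call.
- robot.close_job(): hands the job in; it is judged then, once.
Trained networks look in the newest picture that a camera, given by its name, has taken for a name from the list of things; names that differ only in an ending like _2 or _b are one class to them, and where a whole thing is asked for, a point or a joint stands for the part that bears it (a point fixed in the world has none). Each returns a list of dicts, best first, with "conf" (0 to 1); they miss things now and then, are a little off and sometimes report something else, mostly with a low value. They report only what shows in the picture. A call takes as long as a camera call.
- robot.spot_in(camera, label): "location" ([column, row] in pixels, amid what is visible of it).
The state is a dict: "clock": time; "joint_pos": joint angles; "qd": joint speeds; "effort": joint torques, N m; "position": TCP position; "tcp_rot": TCP orientation; "ft_force": force on the tool from outside, world axes, zero at the start; "ft_torque": the same for the moment, N m; "width": finger opening in m; "finger_force": force on a finger pad.
Only numpy, scipy, OpenCV 4.12 (cv2) and the standard library are available. Lean on these libraries where they do the work, as an engineer would, in place of code of your own. Each camera call takes 0.05 s, during which the arm holds its last target. There are 200 camera calls.

## Working session

There is one attempt and no reset: what is moved stays moved. The work goes in short steps, Python scripts to look and compute and a tool call to move; the robot and the scene stay as the last step left them, time stands still between calls to the robot, and variables do not carry over. Pictures are saved under pics/ and viewed, at most 10 in all, crops included, and the job is handed in when it is done.

Besides the shell and the picture viewer there is one more tool, called after ">>>" as a command line: name --argument value ..., lists and objects as JSON in quotes. drive_tool: Moves the arm, as the interface text tells. Shift numbers are shares of 0.15 m and turn numbers shares of pi/2 rad, none past 1 either way. Its arguments: {"type":"object","properties":{"moves":{"type":"array"},"gripper":{"type":"number"},"newtons":{"type":"number"}},"required":["moves"]}

```bash
ls; mkdir -p pics; python3 - <<'E'
from workcell import robot
import cv2,numpy as np
np.set_printoptions(precision=4,suppress=True)
for c in ("scene","side","wrist"):
    im=robot.snapshot(c); cv2.imwrite(f"pics/{c}0.png",im)
    i=robot.camera_info(c); print(c,{k:np.array(v).tolist() for k,v in i.items()})
    for l in ("mandrel","mandrel_nose","bracket","rest"):
        print(l,[(d["conf"],d["location"]) for d in robot.spot_in(c,l)][:2])
print(robot.get_state())
E
```

```text
pics
scene {'intrinsics': [[619.7370762970239, 0.0, 323.92631752089284], [0.0, 619.7370762970239, 238.50621603899614], [0.0, 0.0, 1.0]], 'R': [[-0.595218745746255, 0.8034763169317838, -0.011851280183639689], [0.6840803543527886, 0.49892148322261937, -0.5320821575353801], [-0.42160255395433605, -0.3248125023897285, -0.8466097830703965]], 't': [0.38141254246853856, -0.35820954745805855, 1.5977366156047137]}
mandrel [(0.59, [467.8, 300.7])]
mandrel_nose [(0.97, [465.4, 300.4])]
bracket [(0.74, [302.9, 209.4])]
rest [(0.92, [454.2, 309.7])]
side {'intrinsics': [[469.23286361844936, 0.0, 317.30529983307457], [0.0, 469.23286361844936, 231.81301594807098], [0.0, 0.0, 1.0]], 'R': [[-0.9181763940827304, -0.39611254034002724, -0.006853082124481033], [-0.2888016545658053, 0.6810740736335801, -0.6728534094022367], [0.2711931298342341, -0.6158189357347914, -0.7397440940765808]], 't': [0.5321290907130448, 0.2294878914675708, 0.9642918803586872]}
mandrel [(0.86, [277.6, 355.8]), (0.27, [356.2, 220.6])]
mandrel_nose [(0.75, [279.5, 354.5]), (0.23, [353.1, 224.3])]
bracket [(0.86, [358.3, 218.3])]
re
[... 303 characters left out ...]
5, -0.0006517542207356547, -4.527665696696381e-05], [0.0008294194949179849, -0.2997544139318084, 0.9540160393786359, -0.14634783520456687], [0.0, 0.0, 0.0, 1.0]]}
mandrel []
mandrel_nose []
bracket []
rest []
{'clock': 0.75, 'joint_pos': array([-78.7999,  10.3577,  92.0742,  -0.0014,  77.5674, -11.8221]), 'qd': array([ 0.0977, -0.0573,  0.007 ,  0.0034,  0.0747,  0.0055]), 'effort': array([  0.0004, -43.3748, -34.2141,   0.0703,   0.0308,   0.    ]), 'position': array([ 0.2249, -0.5292,  0.2387]), 'tcp_rot': array([179.9997,   0.0015,  23.0225]), 'ft_force': array([-0.2404, -0.1858, -0.1127]), 'ft_torque': array([-0.0287,  0.0127, -0.0268]), 'finger_force': 0.0, 'width': 0.08800757668228852}
```

View pics/scene0.png

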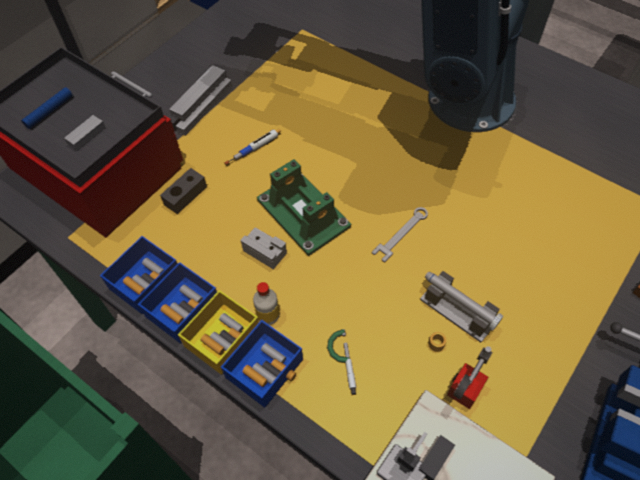

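View pics/side0.png

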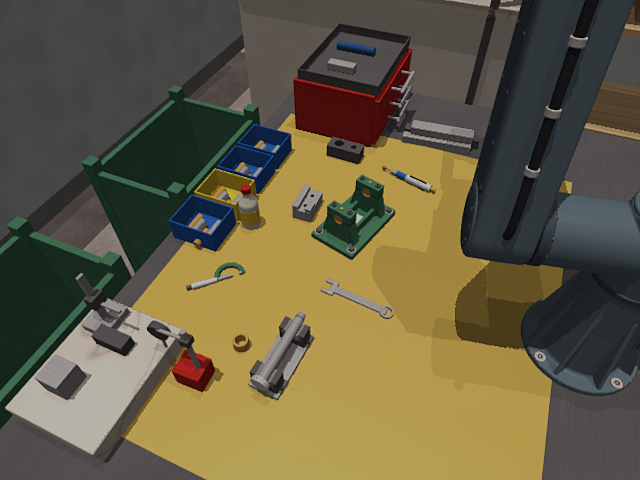

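The scene view shows the mandrel on its rest (nose about (430,277), head about (495,325)) and the bracket with its first block at (318,208) and second at (287,175). The side view has the head at (262,385) and the nose at (300,317).

```bash
cat > h.py <<'E'
import numpy as np,cv2
from workcell import robot
from scipy.spatial.transform import Rotation as Ro
np.set_printoptions(precision=4,suppress=True)
def cam(c,st=None):
    i=robot.camera_info(c);K=np.array(i["intrinsics"])
    if c!="wrist": return K,np.array(i["R"]),np.array(i["t"])
    T=np.eye(4);T[:3,:3]=Ro.from_euler("xyz",st["tcp_rot"],degrees=True).as_matrix();T[:3,3]=st["position"]
    M=np.linalg.inv(T@np.array(i["hand_eye"]));return K,M[:3,:3],M[:3,3]
def onz(C,px,z):
    K,R,t=C;d=R.T@np.linalg.inv(K)@[px[0],px[1],1];o=-R.T@t
    return o+d*(z-o[2])/d[2]
def proj(C,X):
    K,R,t=C;p=(K@(R@np.atleast_2d(X).T+t[:,None])).T;return p[:,:2]/p[:,2:]
E
python3 - <<'E'
from h import *
for c,pts in (("scene",[((428,276),.05),((494,326),.05),((454,310),.03),((303,209),.04),((319,200),.104),((287,167),.104)]),("side",[((300,317),.05),((262,385),.05),((285,358),.03),((358,218),.04),((342,206),.104),((370,183),.104)])):
    C=cam(c); print(c)
    for p,z in pts: print(p,z,onz(C,p,z))
S=cam("scene");a=cv2.imread("pics/scene0.png");b=cv2.imread("pics/side0.png")
f=lambda im,x,y:cv2.resize(im[y:y+110,x:x+110],(400,400),interpolation=cv2.INTER_CUBIC)
cv2.imwrite("pics/c1.png",np.hstack([f(a,250,150),f(b,300,165)]))
E
```

```text
scene
(428, 276) 0.05 [0.537  0.1888 0.05  ]
(494, 326) 0.05 [0.5561 0.3503 0.05  ]
(454, 310) 0.03 [0.5619 0.2681 0.03  ]
(303, 209) 0.04 [ 0.5499 -0.1244  0.04  ]
(319, 200) 0.104 [ 0.5456 -0.0819  0.104 ]
(287, 167) 0.104 [ 0.5158 -0.1915  0.104 ]
side
(300, 317) 0.05 [0.5342 0.1931 0.05  ]
(262, 385) 0.05 [0.5377 0.3512 0.05  ]
(285, 358) 0.03 [0.5281 0.2776 0.03  ]
(358, 218) 0.04 [ 0.5242 -0.125   0.04  ]
(342, 206) 0.104 [ 0.5539 -0.0875  0.104 ]
(370, 183) 0.104 [ 0.5201 -0.1885  0.104 ]
```

View pics/c1.png

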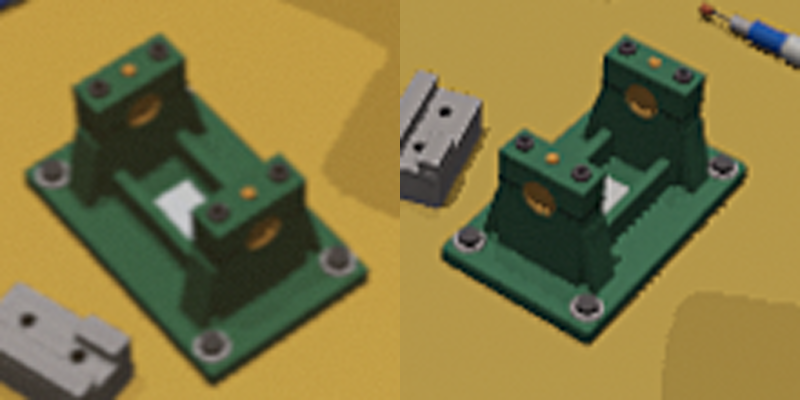

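The crop shows the bronze oil plugs on the block tops, at scene (285,169) and (318,203), side (370,182) and (342,208). I'll set out, with a stop over the bracket for a wrist look.

>>> drive_tool --moves '[{"x": 0.23,"y": 0.3,"z": 0.02,"rz": 0.1},{"x": 0.46,"y": 0.6,"z": 0.04,"rz": 0.185},{"x": 0.69,"y": 0.89,"z": 0.07,"rz": 0.185},{"x": 0.69,"y": 0.89,"z": 0.07,"rz": 0.185}]' --gripper 0

```text
validation failed for argument at $.mo...
```

>>> drive_tool --moves '[{"x": 0.23,"y": 0.3,"rz": 0.1},{"x": 0.46,"y": 0.6,"rz": 0.185},{"x": 0.69,"y": 0.89,"rz": 0.185},{"x": 0.69,"y": 0.89,"rz": 0.185}]'

```text
validation failed for argument at $.mo...
```

>>> drive_tool --moves '[{"x": 0.23,"y": 0.3,"rz": 0.1},{"x": 0.46,"y": 0.6,"rz": 0.185},{"x": 0.69,"y": 0.89,"rz": 0.185},{"x": 0.69,"y": 0.89,"rz": 0.185},{"x": 0.69,"y": 0.89,"rz": 0.185}]'

```text
validation failed for argument at $.mo...
```

```bash
python3 - <<'E'
from h import *
import pickle
st=robot.get_state();im=robot.snapshot("wrist");cv2.imwrite("pics/w1.png",im);pickle.dump(st,open("w1.pkl","wb"))
print(st["position"],st["tcp_rot"],st["clock"],st["joint_pos"])
E
```

```text
[ 0.2249 -0.5292  0.2387] [179.9997   0.0015  23.0225] 0.75 [-78.7999  10.3577  92.0742  -0.0014  77.5674 -11.8221]
```

View pics/w1.png

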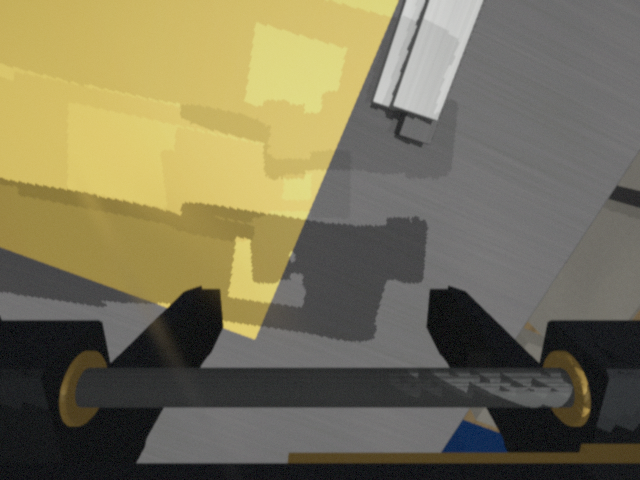

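The wrist picture shows only the bench and the fingers (tips at (210,300) and (440,300)), so the arm has not moved. The rows were refused, so I'll retry with every key given.

>>> drive_tool --moves '[{"x": 0.23,"y": 0.3,"z": 0.02,"rx": 0,"ry": 0,"rz": 0.1},{"x": 0.46,"y": 0.6,"z": 0.04,"rx": 0,"ry": 0,"rz": 0.185},{"x": 0.69,"y": 0.89,"z": 0.07,"rx": 0,"ry": 0,"rz": 0.185},{"x": 0.69,"y": 0.89,"z": 0.07,"rx": 0,"ry": 0,"rz": 0.185}]' --gripper 0

```text
clock: 1.3
position: [0.3304, -0.3933, 0.2498]
tcp_rot: [179.9, -0.0, 39.9]
ft_force: [-0.3, -0.2, -0.5]
width: 0.0878
finger_force: 0.0
```

>>> drive_tool --moves '[{"x": 0.23,"y": 0.3,"z": 0,"rx": 0,"ry": 0,"rz": 0.1},{"x": 0.46,"y": 0.6,"z": 0,"rx": 0,"ry": 0,"rz": 0.185},{"x": 0.67,"y": 0.8,"z": 0,"rx": 0,"ry": 0,"rz": 0.185},{"x": 0.67,"y": 0.8,"z": 0,"rx": 0,"ry": 0,"rz": 0.185}]'

```text
clock: 1.8
position: [0.43, -0.2749, 0.2492]
tcp_rot: [180.0, 0.0, 56.5]
ft_force: [0.4, -0.6, -0.0]
width: 0.0879
finger_force: 0.0
```

>>> drive_tool --moves '[{"x": 0.33,"y": 0.35,"z": 0,"rx": 0,"ry": 0,"rz": 0.1},{"x": 0.67,"y": 0.7,"z": 0,"rx": 0,"ry": 0,"rz": 0.185},{"x": 0.67,"y": 0.7,"z": 0,"rx": 0,"ry": 0,"rz": 0.185},{"x": 0.67,"y": 0.7,"z": 0,"rx": 0,"ry": 0,"rz": 0.185},{"x": 0.67,"y": 0.7,"z": 0,"rx": 0,"ry": 0,"rz": 0.185}]'

```text
clock: 2.42
position: [0.5284, -0.1724, 0.249]
tcp_rot: [-180.0, 0.0, 72.8]
ft_force: [-0.1, 0.5, -1.1]
width: 0.0881
finger_force: 0.0
```

```bash
python3 - <<'E'
from h import *
import pickle
st=robot.get_state();im=robot.snapshot("wrist");cv2.imwrite("pics/w2.png",im);pickle.dump(st,open("w2.pkl","wb"))
print(st["position"],st["tcp_rot"],st["clock"],st["joint_pos"])
E
```

```text
[ 0.5284 -0.1724  0.249 ] [-179.9597    0.0393   72.8351] 2.425 [-30.2828   7.4361  94.1919  -0.0484  78.4023 -13.1081]
```

View pics/w2.png

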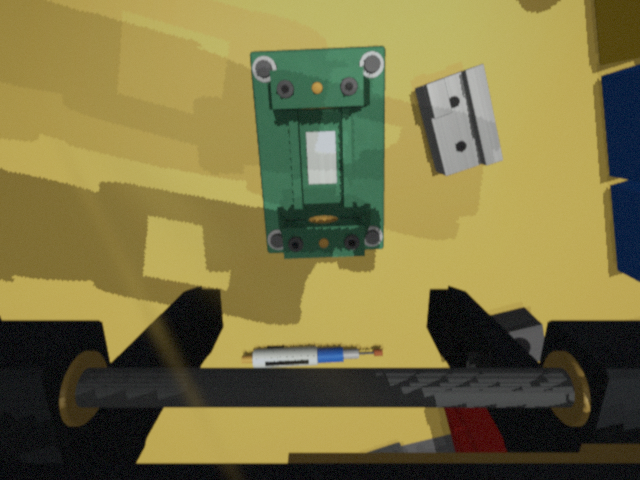

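The wrist view shows the bracket: first block plug at (317,88) with screws at (285,89) and (349,86), second block plug at (324,243) with screws at (296,244) and (352,242).

```bash
python3 - <<'E'
from h import *
import pickle
C=cam("wrist",pickle.load(open("w2.pkl","rb")))
for n,a,b in (("w",onz(C,(317,88),.105),onz(C,(324,243),.105)),("w screws",(onz(C,(285,89),.1085)+onz(C,(349,86),.1085))/2,(onz(C,(296,244),.1085)+onz(C,(352,242),.1085))/2),
 ("sc",onz(cam("scene"),(318.2,203.1),.105),onz(cam("scene"),(285.2,169.25),.105)),("si",onz(cam("side"),(341.8,208.2),.105),onz(cam("side"),(369.9,182),.105))):
    d=b-a;print(n,a,b,"mid",(a+b)/2,np.linalg.norm(d),np.degrees(np.arctan2(d[1],d[0])))
a=onz(C,(263,68),.02);b=onz(C,(372,63),.02);c=onz(C,(277,240),.02);e=onz(C,(373,237),.02)
d=(c+e-a-b)/2;print("bolts",(a+b+c+e)/4,d,np.degrees(np.arctan2(d[1],d[0])))
E
```

```text
w [ 0.5517 -0.0774  0.105 ] [ 0.5222 -0.1901  0.105 ] mid [ 0.5369 -0.1337  0.105 ] 0.1164355408599285 -104.70403236850254
w screws [ 0.5518 -0.0774  0.1085] [ 0.5225 -0.1889  0.1085] mid [ 0.5371 -0.1332  0.1085] 0.11535950929680591 -104.7087231036747
sc [ 0.5536 -0.078   0.105 ] [ 0.5236 -0.1903  0.105 ] mid [ 0.5386 -0.1342  0.105 ] 0.11620122708878552 -104.96714745322399
si [ 0.5514 -0.0796  0.105 ] [ 0.5212 -0.1907  0.105 ] mid [ 0.5363 -0.1352  0.105 ] 0.11517904926980041 -105.19016169558553
bolts [ 0.537  -0.1329  0.02  ] [-0.0419 -0.1592  0.    ] -104.73871911615099
```

>>> drive_tool --moves '[{"x": 0.01,"y": 0.4,"z": 0,"rx": 0,"ry": 0,"rz": 0.04},{"x": 0.02,"y": 0.8,"z": 0,"rx": 0,"ry": 0,"rz": 0.06},{"x": 0.03,"y": 0.9,"z": 0,"rx": 0,"ry": 0,"rz": 0.06}]'

```text
clock: 2.85
position: [0.5332, -0.0344, 0.2494]
tcp_rot: [180.0, -0.0, 78.4]
ft_force: [-0.3, -0.2, -1.0]
width: 0.0883
finger_force: 0.0
```

>>> drive_tool --moves '[{"x": 0.01,"y": 0.4,"z": 0,"rx": 0,"ry": 0,"rz": 0.04},{"x": 0.02,"y": 0.8,"z": 0,"rx": 0,"ry": 0,"rz": 0.06},{"x": 0.03,"y": 0.9,"z": 0,"rx": 0,"ry": 0,"rz": 0.06}]'

```text
clock: 3.22
position: [0.5383, 0.1005, 0.2494]
tcp_rot: [180.0, 0.0, 83.8]
ft_force: [0.1, -1.8, -0.6]
width: 0.0881
finger_force: 0.0
```

>>> drive_tool --moves '[{"x": 0.01,"y": 0.4,"z": 0,"rx": 0,"ry": 0,"rz": 0.03},{"x": 0.02,"y": 0.8,"z": 0,"rx": 0,"ry": 0,"rz": 0.03},{"x": 0.02,"y": 0.8,"z": 0,"rx": 0,"ry": 0,"rz": 0.03},{"x": 0.02,"y": 0.8,"z": 0,"rx": 0,"ry": 0,"rz": 0.03}]'

```text
clock: 3.72
position: [0.5418, 0.2176, 0.249]
tcp_rot: [-180.0, 0.1, 86.4]
ft_force: [1.2, 0.1, 0.5]
width: 0.0881
finger_force: 0.0
```

```bash
python3 - <<'E'
from h import *
import pickle
st=robot.get_state();im=robot.snapshot("wrist");cv2.imwrite("pics/w3.png",im);pickle.dump(st,open("w3.pkl","wb"))
print(st["position"],st["tcp_rot"],st["clock"],st["joint_pos"])
E
```

```text
[0.5418 0.2176 0.249 ] [-179.9871    0.0631   86.3981] 3.725 [10.2705 11.0125 90.104  -0.0593 78.9111 13.8838]
```

View pics/w3.png

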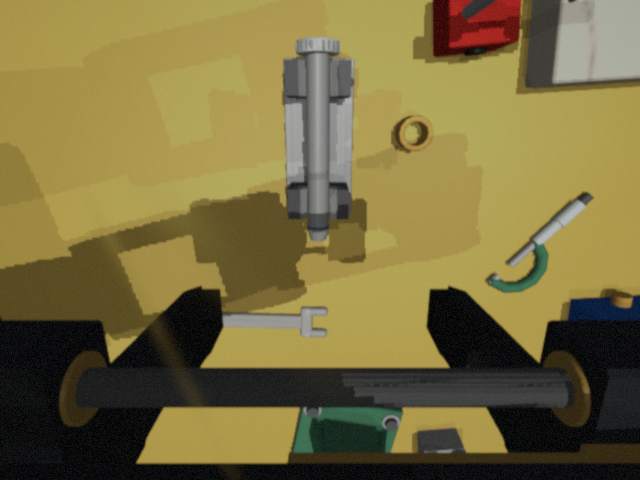

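The bar runs from the seating face at about (317.5,53) to the nose tip at (318.5,240).

```bash
python3 - <<'E'
from h import *
import pickle
C=cam("wrist",pickle.load(open("w3.pkl","rb")))
im=cv2.imread("pics/w3.png");g=cv2.cvtColor(im,cv2.COLOR_BGR2GRAY).astype(float)
for r in (110,125,140,155,170): print(r,im[r,300:338,0].tolist())
h=onz(C,(317.5,53),.058);a=onz(C,(317.5,80),.052);b=onz(C,(318.5,210),.052);n=onz(C,(318.5,240),.05)
d=b-a;print(h,a,b,n,np.linalg.norm(n-h),np.degrees(np.arctan2(d[1],d[0])))
E
```

```text
110 [162, 149, 114, 90, 92, 85, 81, 90, 98, 110, 114, 121, 127, 130, 139, 148, 156, 165, 161, 155, 148, 142, 135, 136, 130, 123, 116, 106, 100, 107, 134, 143, 143, 144, 143, 146, 146, 150]
125 [160, 157, 150, 112, 92, 88, 82, 89, 96, 106, 114, 119, 126, 132, 136, 146, 156, 160, 159, 153, 147, 137, 134, 133, 129, 121, 113, 105, 98, 109, 134, 142, 144, 143, 143, 143, 149, 162]
140 [157, 156, 152, 142, 106, 87, 82, 85, 97, 108, 115, 120, 123, 131, 138, 145, 155, 159, 156, 155, 148, 142, 135, 136, 129, 123, 115, 106, 100, 112, 135, 139, 139, 139, 143, 145, 140, 145]
155 [157, 155, 144, 112, 91, 91, 84, 84, 94, 107, 115, 121, 125, 132, 137, 143, 151, 155, 155, 151, 147, 138, 136, 135, 128, 123, 114, 105, 97, 111, 132, 137, 137, 139, 138, 138, 143, 156]
170 [146, 144, 143, 130, 98, 78, 78, 79, 90, 104, 113, 121, 126, 132, 136, 142, 150, 155, 152, 147, 144, 141, 134, 134, 131, 121, 107, 96, 102, 125, 142, 149, 150, 147, 150, 152, 150, 150]
[0.5438 0.3449 0.058 ] [0.5424 0.3253 0.052 ] [0.5357 0.2139 0.052 ] [0.5337 0.1841 0.05  ] 0.16134875259207349 -93.41465449620017
```

```bash
python3 - <<'E'
from h import *
import pickle
C=cam("wrist",pickle.load(open("w3.pkl","rb")))
print("base corner",onz(C,(435,52),.03),onz(C,(520,45),.03),"bush",onz(C,(414,133),.02))
for x in (.66,.68,.70,.72):print(x)if 0 else None
S,D=cam("scene"),cam("side")
# post top triangulation
def tri(p,q):
    A=[(c[0]@np.c_[c[1],c[2]]) for c in (S,D)]
    X=cv2.triangulatePoints(A[0],A[1],np.array(p,float),np.array(q,float));return (X[:3]/X[3]).ravel()
print(tri((486,353),(157,328)),tri((467,385),(193,370)))
E
```

```text
base corner [0.646  0.3434 0.03  ] [0.7196 0.3444 0.03  ] bush [0.6305 0.2756 0.02  ]
[0.6916 0.3756 0.2048] [0.681  0.3668 0.0255]
```

>>> drive_tool --moves '[{"x": 0,"y": 0.28,"z": -0.2,"rx": 0,"ry": 0,"rz": 0},{"x": 0,"y": 0.55,"z": -0.4,"rx": 0,"ry": 0,"rz": 0},{"x": -0.005,"y": 0.555,"z": -0.6,"rx": 0,"ry": 0,"rz": 0},{"x": -0.005,"y": 0.555,"z": -0.7,"rx": 0,"ry": 0,"rz": 0},{"x": -0.005,"y": 0.555,"z": -0.7,"rx": 0,"ry": 0,"rz": 0}]'

```text
clock: 4.4
position: [0.5406, 0.3007, 0.1434]
tcp_rot: [-179.9, 0.1, 86.3]
ft_force: [0.1, -0.4, 0.2]
width: 0.0881
finger_force: 0.0
```

>>> drive_tool --moves '[{"x": 0,"y": 0,"z": -0.3,"rx": 0,"ry": 0,"rz": 0},{"x": 0,"y": 0,"z": -0.55,"rx": 0,"ry": 0,"rz": 0},{"x": 0,"y": 0,"z": -0.7,"rx": 0,"ry": 0,"rz": 0},{"x": 0,"y": 0,"z": -0.75,"rx": 0,"ry": 0,"rz": 0},{"x": 0,"y": 0,"z": -0.75,"rx": 0,"ry": 0,"rz": 0}]'

```text
clock: 5.03
position: [0.5417, 0.3023, 0.0328]
tcp_rot: [179.9, -0.0, 86.4]
ft_force: [0.7, -0.3, 0.3]
width: 0.0882
finger_force: 0.0
```

>>> drive_tool --moves '[{"x": 0,"y": 0,"z": 0,"rx": 0,"ry": 0,"rz": 0},{"x": 0,"y": 0,"z": 0,"rx": 0,"ry": 0,"rz": 0},{"x": 0,"y": 0,"z": 0,"rx": 0,"ry": 0,"rz": 0},{"x": 0,"y": 0,"z": 0,"rx": 0,"ry": 0,"rz": 0},{"x": 0,"y": 0,"z": 0,"rx": 0,"ry": 0,"rz": 0},{"x": 0,"y": 0,"z": 0,"rx": 0,"ry": 0,"rz": 0},{"x": 0,"y": 0,"z": 0,"rx": 0,"ry": 0,"rz": 0},{"x": 0,"y": 0,"z": 0,"rx": 0,"ry": 0,"rz": 0}]' --gripper 255 --newtons 50

```text
clock: 6.02
position: [0.5411, 0.3025, 0.0318]
tcp_rot: [179.9, -0.0, 86.5]
ft_force: [2.3, 0.9, -2.2]
width: 0.0177
finger_force: 49.7
```

>>> drive_tool --moves '[{"x": 0,"y": 0,"z": 0.1,"rx": 0,"ry": 0,"rz": 0},{"x": 0,"y": 0,"z": 0.25,"rx": 0,"ry": 0,"rz": 0},{"x": 0,"y": 0,"z": 0.4,"rx": 0,"ry": 0,"rz": 0},{"x": 0.04,"y": -0.2,"z": 0.4,"rx": 0,"ry": 0,"rz": 0},{"x": 0.08,"y": -0.4,"z": 0.4,"rx": 0,"ry": 0,"rz": -0.03},{"x": 0.12,"y": -0.6,"z": 0.4,"rx": 0,"ry": 0,"rz": -0.06},{"x": 0.16,"y": -0.8,"z": 0.4,"rx": 0,"ry": 0,"rz": -0.09},{"x": 0.16,"y": -0.8,"z": 0.4,"rx": 0,"ry": 0,"rz": -0.126},{"x": 0.16,"y": -0.8,"z": 0.4,"rx": 0,"ry": 0,"rz": -0.126}]'

```text
clock: 7.15
position: [0.564, 0.1822, 0.0917]
tcp_rot: [-179.9, 0.0, 75.1]
ft_force: [-0.2, 0.0, -5.9]
width: 0.0175
finger_force: 50.0
```

>>> drive_tool --moves '[{"x": 0.04,"y": -0.2,"z": 0,"rx": 0,"ry": 0,"rz": 0},{"x": 0.08,"y": -0.35,"z": 0,"rx": 0,"ry": 0,"rz": 0},{"x": 0.12,"y": -0.5,"z": 0,"rx": 0,"ry": 0,"rz": 0},{"x": 0.16,"y": -0.62,"z": 0,"rx": 0,"ry": 0,"rz": 0},{"x": 0.16,"y": -0.62,"z": 0,"rx": 0,"ry": 0,"rz": 0},{"x": 0.16,"y": -0.62,"z": 0,"rx": 0,"ry": 0,"rz": 0}]'

```text
clock: 7.9
position: [0.5883, 0.0902, 0.0916]
tcp_rot: [-180.0, -0.0, 75.2]
ft_force: [0.0, 0.2, -5.5]
width: 0.0177
finger_force: 50.0
```

```bash
python3 - <<'E'
from h import *
import pickle
st=robot.get_state();pickle.dump(st,open("w4.pkl","wb"))
print(st["position"],st["tcp_rot"],st["clock"],st["width"],st["ft_force"])
ims=[]
for c,x0,y0 in (("scene",300,150),("side",270,150)):
    im=robot.snapshot(c);cv2.imwrite(f"pics/{c}1.png",im)
    ims.append(cv2.resize(im[y0:y0+150,x0:x0+100],(400,600),interpolation=cv2.INTER_CUBIC))
cv2.imwrite("pics/c2.png",np.hstack(ims))
E
```

```text
[0.5883 0.0902 0.0916] [-179.9568   -0.0179   75.1579] 7.9 0.01767010919977684 [ 0.0263  0.18   -5.5332]
```

View pics/c2.png

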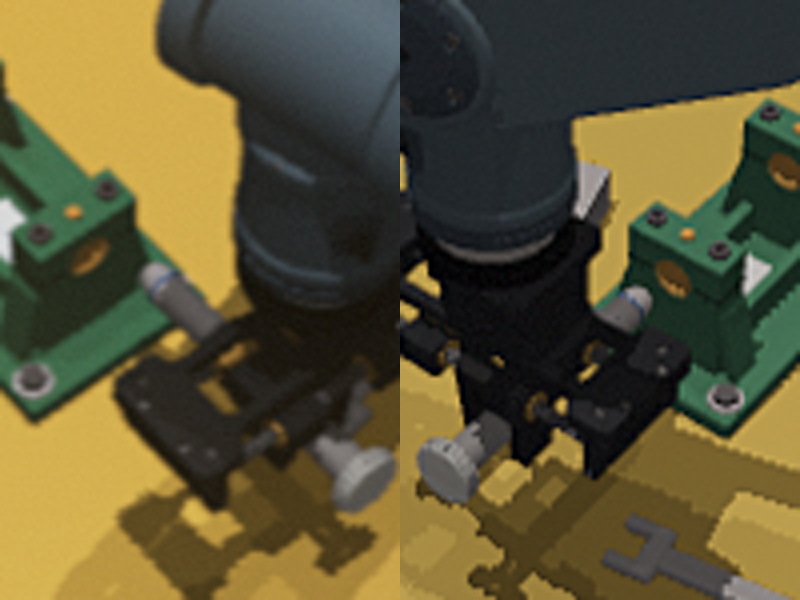

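The nose tip is at scene (337.5,218) and side (329.5,223), still outside the first bore, which is at scene (322.5,214) and side (338.5,219.5). The head is at scene (392,270.5) and side (282.5,268.5), and the bar looks level.

```bash
cat >> h.py <<'E'
def tri(p,q):
    A=[(c[0]@np.c_[c[1],c[2]]) for c in (cam("scene"),cam("side"))]
    X=cv2.triangulatePoints(A[0],A[1],np.array(p,float),np.array(q,float));return (X[:3]/X[3]).ravel()
E
python3 - <<'E'
from h import *
n=tri((337.5,218),(329.5,223));h=tri((391.75,270.5),(282.5,268.5));b=tri((322.5,214.25),(338.5,219.5))
print("nose",n,"headback",h,"bore",b,np.linalg.norm(n-h))
u=np.array([np.cos(np.radians(-104.8)),np.sin(np.radians(-104.8)),0])
P=np.array([.5883,.0902,.1106])
ex=[P+.118*u,P-.052*u,np.array([.5552,-.0654,.08])]
print(ex)
for c in("scene","side"):print(c,proj(cam(c),ex))
d=n-h;print(d/np.linalg.norm(d),np.degrees(np.arctan2(d[1],d[0])))
E
```

```text
nose [ 0.5599 -0.0237  0.105 ] headback [0.5991 0.1352 0.1075] bore [ 0.5549 -0.0667  0.0764] 0.16371631192412703
[array([ 0.5582, -0.0239,  0.1106]), array([0.6016, 0.1405, 0.1106]), array([ 0.5552, -0.0654,  0.08  ])]
scene [[337.8523 215.6157]
 [393.3131 271.7136]
 [322.7273 213.2852]]
side [[329.99   221.7916]
 [279.8141 269.487 ]
 [337.7345 219.3002]]
[-0.2396 -0.9708 -0.0153] -103.86300619418435
```

>>> drive_tool --moves '[{"x": 0,"y": 0,"z": -0.1,"rx": 0,"ry": 0,"rz": 0},{"x": 0,"y": 0,"z": -0.2,"rx": 0,"ry": 0,"rz": 0},{"x": -0.003,"y": -0.12,"z": -0.2,"rx": 0,"ry": 0,"rz": -0.004},{"x": -0.006,"y": -0.22,"z": -0.2,"rx": 0,"ry": 0,"rz": 0},{"x": -0.006,"y": -0.22,"z": -0.2,"rx": 0,"ry": 0,"rz": 0},{"x": -0.006,"y": -0.22,"z": -0.2,"rx": 0,"ry": 0,"rz": 0}]'

```text
clock: 8.75
position: [0.5881, 0.0562, 0.0622]
tcp_rot: [180.0, -0.0, 75.1]
ft_force: [-0.1, 0.7, -5.4]
width: 0.0177
finger_force: 50.0
```

```bash
python3 - <<'E'
from h import *
st=robot.get_state()
print(st["position"],st["tcp_rot"],st["clock"],st["width"],st["ft_force"])
ims=[]
for c,x0,y0 in (("scene",305,175),("side",300,175)):
    im=robot.snapshot(c);cv2.imwrite(f"pics/{c}2.png",im)
    ims.append(cv2.resize(im[y0:y0+75,x0:x0+50],(400,600),interpolation=cv2.INTER_CUBIC))
cv2.imwrite("pics/c3.png",np.hstack(ims))
E
```

```text
[0.5881 0.0562 0.0622] [179.9532  -0.023   75.0732] 8.75 0.017668474084844486 [-0.0856  0.7063 -5.3973]
```

View pics/c3.png

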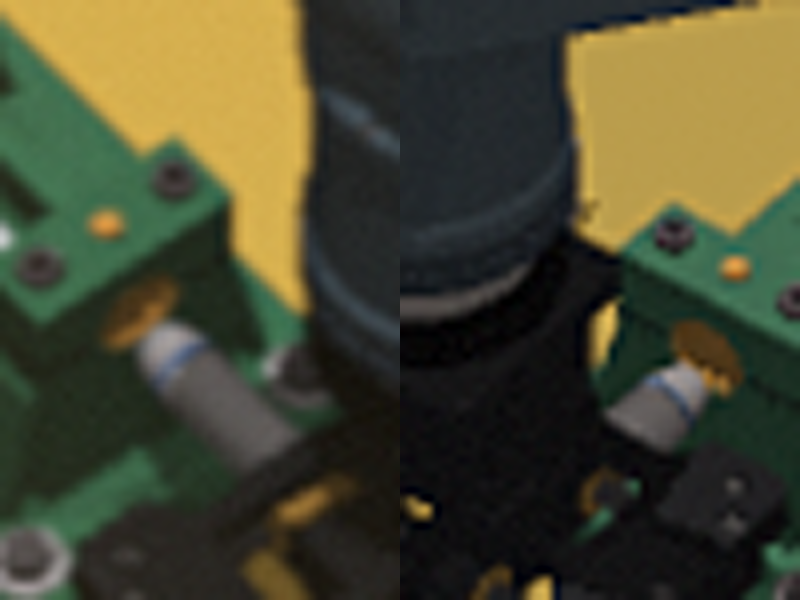

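The nose is about 8 mm off the mouth and its extended axis meets the bore within about 1 mm. The bore lies slightly towards -x, so I'll shift a little and go in gently.

>>> drive_tool --moves '[{"x": -0.006,"y": 0,"z": 0,"rx": 0,"ry": 0,"rz": 0},{"x": -0.013,"y": -0.03,"z": 0,"rx": 0,"ry": 0,"rz": 0},{"x": -0.02,"y": -0.06,"z": 0,"rx": 0,"ry": 0,"rz": 0},{"x": -0.029,"y": -0.09,"z": 0,"rx": 0,"ry": 0,"rz": 0},{"x": -0.029,"y": -0.09,"z": 0,"rx": 0,"ry": 0,"rz": 0}]'

```text
clock: 9.48
position: [0.5848, 0.0471, 0.0627]
tcp_rot: [179.9, -0.4, 75.1]
ft_force: [4.7, 18.7, -2.7]
width: 0.0177
finger_force: 50.0
```

```bash
python3 - <<'E'
from h import *
import pickle
for _ in range(1):
    st=robot.get_state();print(st["ft_force"],st["ft_torque"],st["position"],st["tcp_rot"])
E
```

```text
[ 4.7109 18.6736 -2.6874] [ 3.01   -0.7706 -0.0847] [0.5848 0.0471 0.0627] [179.8788  -0.4387  75.084 ]
```

>>> drive_tool --moves '[{"x": 0.02,"y": 0.05,"z": 0,"rx": 0,"ry": 0,"rz": 0},{"x": 0.02,"y": 0.05,"z": 0,"rx": 0,"ry": 0,"rz": 0},{"x": 0.02,"y": 0.05,"z": 0,"rx": 0,"ry": 0,"rz": 0}]'

```text
clock: 9.85
position: [0.5862, 0.05, 0.0615]
tcp_rot: [-180.0, 0.0, 75.1]
ft_force: [-1.6, -0.2, -5.4]
width: 0.0178
finger_force: 50.0
```

```bash
python3 - <<'E'
from h import *
st=robot.get_state();print(st["ft_force"],st["ft_torque"],st["position"],st["tcp_rot"])
ims=[]
for c,x0,y0 in (("scene",305,175),("side",300,175)):
    im=robot.snapshot(c);cv2.imwrite(f"pics/{c}3.png",im)
E
```

```text
[-1.6141 -0.2428 -5.4268] [ 0.134  -0.1205  0.0534] [0.5862 0.05   0.0615] [-179.9788    0.0292   75.1227]
```

```bash
python3 - <<'E'
from h import *
ims=[]
for c,x0,y0 in (("scene",308,195),("side",320,200)):
    im=cv2.imread(f"pics/{c}3.png");im=cv2.resize(im[y0:y0+45,x0:x0+33],(396,540),interpolation=cv2.INTER_LANCZOS4)
    ims.append(np.clip(im.astype(float)*1.5,0,255).astype(np.uint8))
cv2.imwrite("pics/c4.png",np.hstack(ims))
E
```

```text
(no output)
```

View pics/c4.png

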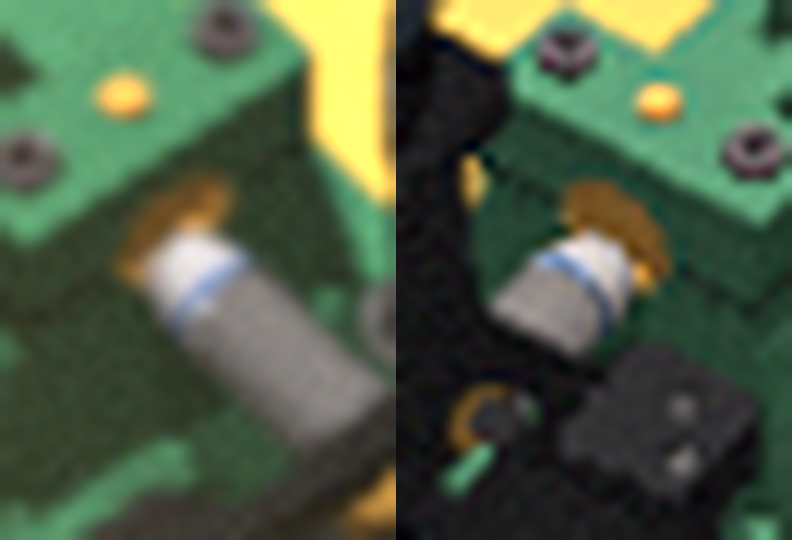

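Both views show the nose sitting low relative to the bore: about 2.3 px in scene and 0.6 px in side. I'll convert those to millimetres.

```bash
python3 - <<'E'
from h import *
F=np.array([.5552,-.0654,.08]);n=np.array([.967,-.255,0]);u=np.array([-.2554,-.9668,0])
A=[]
for c,p in (("scene",(.66,-.75)),("side",(.74,.67))):
    C=cam(c);b=proj(C,F)[0];ax=proj(C,F+.01*u)[0]-b;ax/=np.linalg.norm(ax);pp=np.array([-ax[1],ax[0]]);pp*=np.sign(pp@p)
    print(c,b,ax,pp);A.append([(proj(C,F+.001*e)[0]-b)@pp for e in (n,np.array([0,0,1]))])
print(A);
for m in ([2.3,-.6],[2.3,-.2],[1.8,-.6]):print(np.linalg.solve(A,m))
E
```

```text
scene [322.7273 213.2852] [-0.6981 -0.716 ] [ 0.716  -0.6981]
side [337.7345 219.3002] [ 0.7214 -0.6925] [0.6925 0.7214]
[[np.float64(-0.4343853244409646), np.float64(0.18166483206534648)], [np.float64(-0.3750152582084975), np.float64(-0.20655291529582318)]]
[-2.3191  7.1154]
[-2.7795  6.0146]
[-1.6648  5.9275]
```

>>> drive_tool --moves '[{"x": 0.006,"y": 0.03,"z": 0,"rx": 0,"ry": 0,"rz": 0},{"x": 0.006,"y": 0.03,"z": 0,"rx": -0.0246,"ry": 0.0065,"rz": 0},{"x": 0.001,"y": 0.01,"z": 0,"rx": -0.0246,"ry": 0.0065,"rz": 0},{"x": -0.005,"y": -0.01,"z": 0,"rx": -0.0246,"ry": 0.0065,"rz": 0},{"x": -0.011,"y": -0.03,"z": 0,"rx": -0.0246,"ry": 0.0065,"rz": 0},{"x": -0.017,"y": -0.05,"z": 0,"rx": -0.0246,"ry": 0.0065,"rz": 0},{"x": -0.017,"y": -0.05,"z": 0,"rx": -0.0246,"ry": 0.0065,"rz": 0}]'

```text
clock: 10.82
position: [0.5838, 0.0426, 0.0618]
tcp_rot: [180.0, 2.3, 75.1]
ft_force: [0.1, -0.2, -5.8]
width: 0.0175
finger_force: 50.0
```

The nose is past the earlier contact depth with no force, so the droop was the cause. I'll keep going.

>>> drive_tool --moves '[{"x": -0.005,"y": -0.02,"z": 0,"rx": 0,"ry": 0,"rz": 0},{"x": -0.01,"y": -0.04,"z": 0,"rx": 0,"ry": 0,"rz": 0},{"x": -0.016,"y": -0.06,"z": 0,"rx": 0,"ry": 0,"rz": 0},{"x": -0.021,"y": -0.08,"z": 0,"rx": 0,"ry": 0,"rz": 0},{"x": -0.021,"y": -0.08,"z": 0,"rx": 0,"ry": 0,"rz": 0}]'

```text
clock: 11.45
position: [0.5806, 0.0307, 0.0617]
tcp_rot: [-180.0, 2.3, 75.1]
ft_force: [-0.7, -0.7, -4.9]
width: 0.0175
finger_force: 50.0
```

>>> drive_tool --moves '[{"x": -0.0085,"y": -0.032,"z": 0,"rx": 0,"ry": 0,"rz": 0},{"x": -0.017,"y": -0.064,"z": 0,"rx": 0,"ry": 0,"rz": 0},{"x": -0.0255,"y": -0.096,"z": 0,"rx": 0,"ry": 0,"rz": 0},{"x": -0.034,"y": -0.128,"z": 0,"rx": 0,"ry": 0,"rz": 0},{"x": -0.034,"y": -0.128,"z": 0,"rx": 0,"ry": 0,"rz": 0}]'

```text
clock: 12.08
position: [0.5755, 0.0112, 0.0617]
tcp_rot: [-180.0, 2.3, 75.1]
ft_force: [-0.1, -0.7, -4.7]
width: 0.0179
finger_force: 50.0
```

>>> drive_tool --moves '[{"x": -0.0085,"y": -0.032,"z": 0,"rx": 0,"ry": 0,"rz": 0},{"x": -0.017,"y": -0.064,"z": 0,"rx": 0,"ry": 0,"rz": 0},{"x": -0.0255,"y": -0.096,"z": 0,"rx": 0,"ry": 0,"rz": 0},{"x": -0.034,"y": -0.128,"z": 0,"rx": 0,"ry": 0,"rz": 0},{"x": -0.034,"y": -0.128,"z": 0,"rx": 0,"ry": 0,"rz": 0}]'

```text
clock: 12.7
position: [0.5704, -0.0079, 0.0617]
tcp_rot: [180.0, 2.3, 75.1]
ft_force: [0.1, -0.6, -4.8]
width: 0.0174
finger_force: 50.0
```

>>> drive_tool --moves '[{"x": -0.0085,"y": -0.032,"z": 0,"rx": 0,"ry": 0,"rz": 0},{"x": -0.017,"y": -0.064,"z": 0,"rx": 0,"ry": 0,"rz": 0},{"x": -0.0255,"y": -0.096,"z": 0,"rx": 0,"ry": 0,"rz": 0},{"x": -0.037,"y": -0.14,"z": 0,"rx": 0,"ry": 0,"rz": 0},{"x": -0.037,"y": -0.14,"z": 0,"rx": 0,"ry": 0,"rz": 0}]'

```text
clock: 13.32
position: [0.5648, -0.0291, 0.0617]
tcp_rot: [180.0, 2.3, 75.1]
ft_force: [0.2, -0.6, -5.7]
width: 0.0174
finger_force: 50.0
```

>>> drive_tool --moves '[{"x": -0.0085,"y": -0.032,"z": 0,"rx": 0,"ry": 0,"rz": 0},{"x": -0.017,"y": -0.064,"z": 0,"rx": 0,"ry": 0,"rz": 0},{"x": -0.0255,"y": -0.096,"z": 0,"rx": 0,"ry": 0,"rz": 0},{"x": -0.034,"y": -0.128,"z": 0,"rx": 0,"ry": 0,"rz": 0},{"x": -0.037,"y": -0.14,"z": 0,"rx": 0,"ry": 0,"rz": 0},{"x": -0.037,"y": -0.14,"z": 0,"rx": 0,"ry": 0,"rz": 0}]'

```text
clock: 14.08
position: [0.5593, -0.0496, 0.0617]
tcp_rot: [-180.0, 2.3, 75.1]
ft_force: [-0.3, -0.4, -4.6]
width: 0.0176
finger_force: 50.0
```

```bash
python3 - <<'E'
from h import *
st=robot.get_state();print(st["ft_force"],st["ft_torque"],st["position"],st["tcp_rot"],st["clock"])
ims=[]
for c,x0,y0 in (("scene",270,140),("side",310,160)):
    im=robot.snapshot(c);cv2.imwrite(f"pics/{c}4.png",im)
    im=cv2.resize(im[y0:y0+100,x0:x0+66],(396,600),interpolation=cv2.INTER_CUBIC)
    ims.append(np.clip(im.astype(float)*1.4,0,255).astype(np.uint8))
cv2.imwrite("pics/c5.png",np.hstack(ims))
E
```

```text
[-0.3167 -0.4044 -4.5726] [ 0.0957 -0.0895  0.0171] [ 0.5593 -0.0496  0.0617] [-179.9991    2.2966   75.1172] 14.075
```

The bar is through the first bearing with practically no force. I'll release, retreat behind the head and level the tool.

>>> drive_tool --moves '[{"x": 0,"y": 0,"z": 0,"rx": 0,"ry": 0,"rz": 0},{"x": 0,"y": 0,"z": 0,"rx": 0,"ry": 0,"rz": 0},{"x": 0,"y": 0,"z": 0,"rx": 0,"ry": 0,"rz": 0},{"x": 0,"y": 0,"z": 0,"rx": 0,"ry": 0,"rz": 0},{"x": 0,"y": 0,"z": 0,"rx": 0,"ry": 0,"rz": 0},{"x": 0,"y": 0,"z": 0,"rx": 0,"ry": 0,"rz": 0}]' --gripper 0

```text
clock: 14.92
position: [0.5594, -0.0494, 0.0617]
tcp_rot: [180.0, 2.3, 75.1]
ft_force: [-0.0, 0.6, 1.3]
width: 0.0753
finger_force: 0.0
```

>>> drive_tool --moves '[{"x": 0.02,"y": 0.075,"z": 0,"rx": 0.01,"ry": -0.003,"rz": 0},{"x": 0.04,"y": 0.15,"z": 0,"rx": 0.0246,"ry": -0.0065,"rz": 0},{"x": 0.07,"y": 0.26,"z": 0,"rx": 0.0246,"ry": -0.0065,"rz": 0},{"x": 0.09,"y": 0.342,"z": 0,"rx": 0.0246,"ry": -0.0065,"rz": 0},{"x": 0.09,"y": 0.342,"z": 0,"rx": 0.0246,"ry": -0.0065,"rz": 0},{"x": 0.09,"y": 0.342,"z": 0,"rx": 0.0246,"ry": -0.0065,"rz": 0}]'

```text
clock: 15.68
position: [0.5729, 0.0021, 0.0617]
tcp_rot: [-180.0, 0.0, 75.2]
ft_force: [0.1, 0.1, 1.1]
width: 0.0881
finger_force: 0.0
```

```bash
python3 - <<'E'
from h import *
import pickle
st=robot.get_state();print(st["ft_force"],st["position"],st["tcp_rot"],st["clock"])
F=np.array([.5552,-.0654,.08]);u=np.array([-.2554,-.9668,0])
w=robot.snapshot("wrist");cv2.imwrite("pics/w5.png",w)
C=cam("wrist",st)
ims=[cv2.resize(w[140:400,210:440],(398,450))]
im=robot.snapshot("side");cv2.imwrite("pics/side5.png",im)
im=cv2.resize(im[170:283,260:360],(398,450),interpolation=cv2.INTER_CUBIC)
ims.append(np.clip(im.astype(float)*1.4,0,255).astype(np.uint8))
cv2.imwrite("pics/c6.png",np.hstack(ims))
print("pred head rim top at seating",proj(C,F-.058*u+[0,0,.018]),"head back top",proj(C,F-.068*u+[0,0,.018]))
E
```

```text
[0.126  0.0513 1.0801] [0.5729 0.0021 0.0617] [-179.995     0.0118   75.1672] 15.675
pred head rim top at seating [[325.6595 388.1749]] head back top [[325.6833 363.5037]]
```

View pics/c6.png

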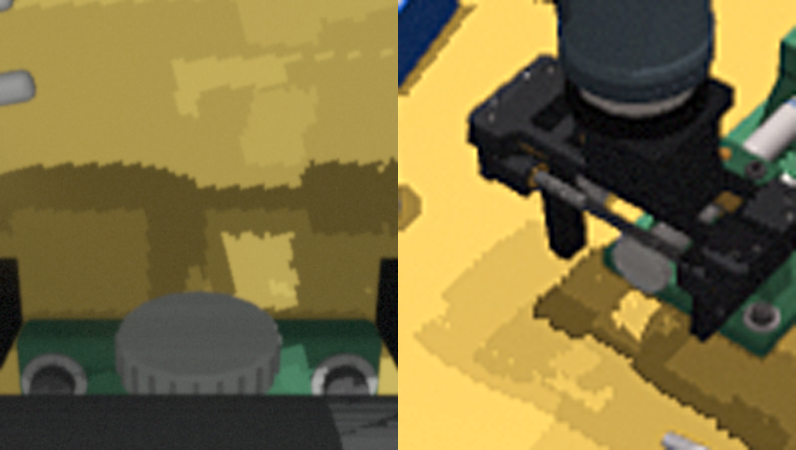

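The wrist view shows the head standing nearly level between the fingers, centred at column 324, with its back face about 2 mm further back than predicted. I'll back off 2 mm and grip the head.

>>> drive_tool --moves '[{"x": 0.003,"y": 0.013,"z": 0,"rx": 0,"ry": 0,"rz": 0},{"x": 0.003,"y": 0.013,"z": 0,"rx": 0,"ry": 0,"rz": 0},{"x": 0.003,"y": 0.013,"z": 0,"rx": 0,"ry": 0,"rz": 0},{"x": 0.003,"y": 0.013,"z": 0,"rx": 0,"ry": 0,"rz": 0},{"x": 0.003,"y": 0.013,"z": 0,"rx": 0,"ry": 0,"rz": 0},{"x": 0.003,"y": 0.013,"z": 0,"rx": 0,"ry": 0,"rz": 0},{"x": 0.003,"y": 0.013,"z": 0,"rx": 0,"ry": 0,"rz": 0},{"x": 0.003,"y": 0.013,"z": 0,"rx": 0,"ry": 0,"rz": 0}]' --gripper 255 --newtons 25

```text
clock: 16.77
position: [0.5733, 0.0039, 0.0617]
tcp_rot: [-180.0, 0.0, 75.1]
ft_force: [-0.3, -0.2, 0.3]
width: 0.0342
finger_force: 25.0
```

>>> drive_tool --moves '[{"x": -0.006,"y": -0.022,"z": 0,"rx": 0,"ry": 0,"rz": 0},{"x": -0.012,"y": -0.044,"z": 0,"rx": 0,"ry": 0,"rz": 0},{"x": -0.017,"y": -0.065,"z": 0,"rx": 0,"ry": 0,"rz": 0},{"x": -0.023,"y": -0.087,"z": 0,"rx": 0,"ry": 0,"rz": 0},{"x": -0.023,"y": -0.087,"z": 0,"rx": 0,"ry": 0,"rz": 0}]'

```text
clock: 17.4
position: [0.5698, -0.0096, 0.0618]
tcp_rot: [180.0, 0.0, 75.1]
ft_force: [-0.6, 1.4, 1.4]
width: 0.0344
finger_force: 25.0
```

>>> drive_tool --moves '[{"x": -0.005,"y": -0.018,"z": 0,"rx": 0,"ry": 0,"rz": 0},{"x": -0.009,"y": -0.035,"z": 0,"rx": 0,"ry": 0,"rz": 0},{"x": -0.014,"y": -0.052,"z": 0,"rx": 0,"ry": 0,"rz": 0},{"x": -0.014,"y": -0.052,"z": 0,"rx": 0,"ry": 0,"rz": 0}]'

```text
clock: 17.9
position: [0.5678, -0.0173, 0.0618]
tcp_rot: [180.0, 0.0, 75.1]
ft_force: [0.3, 3.0, 0.8]
width: 0.0339
finger_force: 25.0
```

>>> drive_tool --moves '[{"x": -0.005,"y": -0.018,"z": 0,"rx": 0,"ry": 0,"rz": 0},{"x": -0.009,"y": -0.035,"z": 0,"rx": 0,"ry": 0,"rz": 0},{"x": -0.014,"y": -0.052,"z": 0,"rx": 0,"ry": 0,"rz": 0},{"x": -0.014,"y": -0.052,"z": 0,"rx": 0,"ry": 0,"rz": 0}]'

```text
clock: 18.4
position: [0.5655, -0.0252, 0.0616]
tcp_rot: [-180.0, 0.0, 75.1]
ft_force: [0.1, 1.8, 1.5]
width: 0.0342
finger_force: 25.0
```

>>> drive_tool --moves '[{"x": -0.006,"y": -0.022,"z": 0,"rx": 0,"ry": 0,"rz": 0},{"x": -0.012,"y": -0.044,"z": 0,"rx": 0,"ry": 0,"rz": 0},{"x": -0.017,"y": -0.065,"z": 0,"rx": 0,"ry": 0,"rz": 0},{"x": -0.02,"y": -0.077,"z": 0,"rx": 0,"ry": 0,"rz": 0},{"x": -0.02,"y": -0.077,"z": 0,"rx": 0,"ry": 0,"rz": 0}]'

```text
clock: 19.02
position: [0.5625, -0.0367, 0.0617]
tcp_rot: [-180.0, 0.0, 75.1]
ft_force: [0.7, 2.1, 1.0]
width: 0.0344
finger_force: 25.0
```

>>> drive_tool --moves '[{"x": -0.005,"y": -0.018,"z": 0,"rx": 0,"ry": 0,"rz": 0},{"x": -0.009,"y": -0.035,"z": 0,"rx": 0,"ry": 0,"rz": 0},{"x": -0.017,"y": -0.064,"z": 0,"rx": 0,"ry": 0,"rz": 0},{"x": -0.017,"y": -0.064,"z": 0,"rx": 0,"ry": 0,"rz": 0}]'

```text
clock: 19.52
position: [0.5599, -0.0465, 0.0617]
tcp_rot: [-180.0, 0.0, 75.1]
ft_force: [0.1, 1.2, 0.1]
width: 0.0342
finger_force: 25.0
```

>>> drive_tool --moves '[{"x": -0.003,"y": -0.013,"z": 0,"rx": 0,"ry": 0,"rz": 0},{"x": -0.007,"y": -0.026,"z": 0,"rx": 0,"ry": 0,"rz": 0},{"x": -0.009,"y": -0.035,"z": 0,"rx": 0,"ry": 0,"rz": 0},{"x": -0.009,"y": -0.035,"z": 0,"rx": 0,"ry": 0,"rz": 0}]'

```text
clock: 20.02
position: [0.5587, -0.0513, 0.0616]
tcp_rot: [-180.0, 0.0, 75.1]
ft_force: [0.2, 3.5, 0.4]
width: 0.0344
finger_force: 25.0
```

>>> drive_tool --moves '[{"x": -0.002,"y": -0.007,"z": 0,"rx": 0,"ry": 0,"rz": 0},{"x": -0.003,"y": -0.013,"z": 0,"rx": 0,"ry": 0,"rz": 0},{"x": -0.003,"y": -0.013,"z": 0,"rx": 0,"ry": 0,"rz": 0}]'

```text
clock: 20.4
position: [0.5582, -0.0532, 0.0617]
tcp_rot: [-180.0, 0.0, 75.1]
ft_force: [0.9, 4.6, 0.6]
width: 0.0343
finger_force: 25.0
```

>>> drive_tool --moves '[{"x": -0.002,"y": -0.007,"z": 0,"rx": 0,"ry": 0,"rz": 0},{"x": -0.003,"y": -0.01,"z": 0,"rx": 0,"ry": 0,"rz": 0},{"x": -0.003,"y": -0.01,"z": 0,"rx": 0,"ry": 0,"rz": 0}]'

```text
clock: 20.78
position: [0.5581, -0.0538, 0.0617]
tcp_rot: [180.0, -0.1, 75.1]
ft_force: [2.4, 7.0, -0.0]
width: 0.0342
finger_force: 25.0
```

>>> drive_tool --moves '[{"x": -0.002,"y": -0.007,"z": 0,"rx": 0,"ry": 0,"rz": 0},{"x": -0.002,"y": -0.007,"z": 0,"rx": 0,"ry": 0,"rz": 0},{"x": -0.002,"y": -0.007,"z": 0,"rx": 0,"ry": 0,"rz": 0}]'

```text
clock: 21.15
position: [0.5581, -0.0539, 0.0617]
tcp_rot: [180.0, -0.2, 75.1]
ft_force: [3.5, 10.9, -0.8]
width: 0.0345
finger_force: 25.0
```

The advance stopped at the expected seat at about 11 N. I'll release, retreat, and check it by pushing on the head's back with closed fingers.

>>> drive_tool --moves '[{"x": 0.001,"y": 0.003,"z": 0,"rx": 0,"ry": 0,"rz": 0},{"x": 0.001,"y": 0.003,"z": 0,"rx": 0,"ry": 0,"rz": 0},{"x": 0.001,"y": 0.003,"z": 0,"rx": 0,"ry": 0,"rz": 0},{"x": 0.001,"y": 0.003,"z": 0,"rx": 0,"ry": 0,"rz": 0},{"x": 0.001,"y": 0.003,"z": 0,"rx": 0,"ry": 0,"rz": 0},{"x": 0.001,"y": 0.003,"z": 0,"rx": 0,"ry": 0,"rz": 0},{"x": 0.02,"y": 0.075,"z": 0,"rx": 0,"ry": 0,"rz": 0},{"x": 0.045,"y": 0.17,"z": 0,"rx": 0,"ry": 0,"rz": 0},{"x": 0.068,"y": 0.258,"z": 0,"rx": 0,"ry": 0,"rz": 0},{"x": 0.068,"y": 0.258,"z": 0,"rx": 0,"ry": 0,"rz": 0}]' --gripper 0

```text
clock: 22.4
position: [0.568, -0.0155, 0.0617]
tcp_rot: [-180.0, -0.0, 75.3]
ft_force: [0.6, -0.6, 0.5]
width: 0.0881
finger_force: 0.0
```

>>> drive_tool --moves '[{"x": 0,"y": 0,"z": 0,"rx": 0,"ry": 0,"rz": 0},{"x": 0,"y": 0,"z": 0,"rx": 0,"ry": 0,"rz": 0},{"x": 0,"y": 0,"z": 0,"rx": 0,"ry": 0,"rz": 0},{"x": 0,"y": 0,"z": 0,"rx": 0,"ry": 0,"rz": 0},{"x": 0,"y": 0,"z": 0,"rx": 0,"ry": 0,"rz": 0},{"x": 0,"y": 0,"z": 0,"rx": 0,"ry": 0,"rz": 0},{"x": 0,"y": 0,"z": 0,"rx": 0,"ry": 0,"rz": 0},{"x": 0,"y": 0,"z": 0,"rx": 0,"ry": 0,"rz": 0},{"x": 0,"y": 0,"z": 0,"rx": 0,"ry": 0,"rz": 0}]' --gripper 255

```text
clock: 23.52
position: [0.5678, -0.0169, 0.0617]
tcp_rot: [-180.0, 0.0, 75.1]
ft_force: [-0.8, -0.5, -0.3]
width: 0.0006
finger_force: 0.0
```

```bash
python3 - <<'E'
from h import *
st=robot.get_state();print(st["ft_force"],st["position"],st["tcp_rot"],st["clock"],st["width"])
w=robot.snapshot("wrist");cv2.imwrite("pics/w6.png",w)
F=np.array([.5552,-.0654,.08]);u=np.array([-.2554,-.9668,0])
C=cam("wrist",st);print(proj(C,F-.010*u+[0,0,.018]),proj(C,F+[0,0,.018]))
S=cam("scene");D=cam("side")
for c in("scene","side","wrist"):print(c,[(d["conf"],d["location"]) for d in robot.spot_in(c,"mandrel")][:2])
E
```

```text
[-0.7793 -0.4763 -0.3483] [ 0.5678 -0.0169  0.0617] [-179.9979    0.0005   75.1339] 23.525 0.0006394654861643311
[[325.8277 452.1926]] [[325.8183 473.0355]]
scene [(0.65, [333.1, 224.8])]
side [(0.53, [338.8, 222.2])]
wrist [(0.93, [325.4, 430.4])]
```

>>> drive_tool --moves '[{"x": -0.012,"y": -0.045,"z": 0,"rx": 0,"ry": 0,"rz": 0},{"x": -0.024,"y": -0.09,"z": 0,"rx": 0,"ry": 0,"rz": 0},{"x": -0.036,"y": -0.135,"z": 0,"rx": 0,"ry": 0,"rz": 0},{"x": -0.043,"y": -0.16,"z": 0,"rx": 0,"ry": 0,"rz": 0},{"x": -0.048,"y": -0.18,"z": 0,"rx": 0,"ry": 0,"rz": 0},{"x": -0.048,"y": -0.18,"z": 0,"rx": 0,"ry": 0,"rz": 0}]'

```text
clock: 24.48
position: [0.5605, -0.0442, 0.0617]
tcp_rot: [180.0, -0.0, 75.1]
ft_force: [0.4, 0.4, -0.9]
width: 0.0003
finger_force: 0.0
```

>>> drive_tool --moves '[{"x": -0.002,"y": -0.007,"z": 0,"rx": 0,"ry": 0,"rz": 0},{"x": -0.003,"y": -0.013,"z": 0,"rx": 0,"ry": 0,"rz": 0},{"x": -0.003,"y": -0.013,"z": 0,"rx": 0,"ry": 0,"rz": 0}]'

```text
clock: 24.85
position: [0.5603, -0.0449, 0.0617]
tcp_rot: [180.0, -0.1, 75.1]
ft_force: [1.2, 5.3, -0.2]
width: 0.0005
finger_force: 2.4
```

>>> drive_tool --moves '[{"x": -0.002,"y": -0.007,"z": 0,"rx": 0,"ry": 0,"rz": 0},{"x": -0.003,"y": -0.013,"z": 0,"rx": 0,"ry": 0,"rz": 0},{"x": -0.003,"y": -0.013,"z": 0,"rx": 0,"ry": 0,"rz": 0}]'

```text
clock: 25.22
position: [0.5603, -0.0449, 0.0617]
tcp_rot: [180.0, -0.2, 75.2]
ft_force: [4.7, 12.6, -0.1]
width: 0.0002
finger_force: 6.8
```

It holds at 13 N with no motion, whereas it slid at 2–4 N before, so the head is seated. I'll retreat and hand in.

>>> drive_tool --moves '[{"x": 0.02,"y": 0.075,"z": 0,"rx": 0,"ry": 0,"rz": 0},{"x": 0.05,"y": 0.2,"z": 0,"rx": 0,"ry": 0,"rz": 0},{"x": 0.09,"y": 0.34,"z": 0.1,"rx": 0,"ry": 0,"rz": 0},{"x": 0.09,"y": 0.5,"z": 0.4,"rx": 0,"ry": 0,"rz": 0},{"x": 0.09,"y": 0.6,"z": 0.7,"rx": 0,"ry": 0,"rz": 0},{"x": 0.09,"y": 0.6,"z": 0.8,"rx": 0,"ry": 0,"rz": 0},{"x": 0.09,"y": 0.6,"z": 0.8,"rx": 0,"ry": 0,"rz": 0}]'

```text
clock: 26.1
position: [0.5736, 0.0422, 0.1822]
tcp_rot: [179.9, 0.0, 75.2]
ft_force: [-0.7, -0.7, 0.1]
width: 0.0003
finger_force: 0.0
```

```bash
python3 - <<'E'
from h import *
st=robot.get_state();print(st["ft_force"],st["position"],st["clock"])
a=robot.snapshot("scene");b=robot.snapshot("side");cv2.imwrite("pics/scene7.png",a);cv2.imwrite("pics/side7.png",b)
F=np.array([.5552,-.0654,.08]);u=np.array([-.2554,-.9668,0])
for c in("scene","side"):
    print(c,[(d["conf"],d["location"]) for l in("mandrel","mandrel_nose") for d in robot.spot_in(c,l)][:3],"head exp",proj(cam(c),[F-.010*u,F+.08*u,F+.16*u]).tolist())
E
```

```text
[-0.7153 -0.735   0.096 ] [0.5736 0.0422 0.1822] 26.1
scene [(0.91, [299.8, 190.1]), (0.68, [297.8, 190.3])] head exp [[325.6725199491706, 216.30570503655576], [299.8275397554102, 189.80034155433336], [278.0436638018556, 167.45985044650874]]
side [(0.77, [345.1, 218.8]), (0.34, [358.4, 297.8]), (0.75, [359.5, 224.4])] head exp [[335.1766436112491, 221.7553142304905], [357.3461919479884, 200.47639076266285], [375.5589737744782, 182.9952772670002]]
```

```bash
python3 - <<'E'
from h import *
F=np.array([.5552,-.0654,.08]);u=np.array([-.2554,-.9668,0])
for c in("scene","side"):
    im=cv2.imread(f"pics/{c}7.png");h=cv2.cvtColor(im,cv2.COLOR_BGR2HSV)
    p=proj(cam(c),F-.01*u)[0].astype(int);m=((h[...,1]<50)&(h[...,2]>60)).astype(np.uint8)
    k=np.zeros_like(m);k[p[1]-16:p[1]+17,p[0]-16:p[0]+17]=1;m&=k
    n,l,s,ce=cv2.connectedComponentsWithStats(m);i=1+s[1:,4].argmax()
    print(c,s[i],ce[i],{g:proj(cam(c),F-(.005+g)*u+[0,0,-.0008])[0].round(1).tolist() for g in(0,.003,.006,.01)})
E
```

```text
scene [316 214   8   9  47] [319.0851 218.5106] {0: [324.2, 215.0], 0.003: [325.1, 215.9], 0.006: [326.0, 216.8], 0.01: [327.2, 218.0]}
side [330 214  14  14  87] [336.4713 222.069 ] {0: [336.5, 220.8], 0.003: [335.7, 221.5], 0.006: [334.9, 222.2], 0.01: [333.9, 223.2]}
```

```bash
python3 -c "
from workcell import robot
print(robot.close_job())"
```

```text
the job is handed in; nothing more can be done
None
```

The mandrel is through both bearings and its head is seated on the first bearing: it held still under a final 13 N push, where it had been sliding at 2–4 N. The hardest contact was about 20 N, when the drooping nose touched the first bearing's mouth. The gripper is clear, I kept it clear of everything else on the bench, and the job was handed in at about 26 s; no verdict came back.

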